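Hang the lint screen on the side-opening fork hook

TASK

Lift the dryer lint screen that has a round collar under its grip out of the draining rack and hang it on the fork hook of the stand: bring its neck in sideways through the fork's open end, feel for the end of the slot, come back a little and lower it gently until the collar rests flat on the fork between the upturned tips and the ridge behind, and only then let go. Push only lightly on the hook, and leave the other things where they are.

Things in the scene. Friction and masses are not known exactly. Their poses are not given: they have to be found in the camera images.
- screen: The lint screen to hang: white plastic frame with grey mesh, 140 mm wide (its y), 16 thick (its x), 115 high; on top a neck 10 mm in diameter, 45 long, a round collar 34 in diameter, 8 thick, and a flat grip. 213 mm high, 0.18 to 0.35 kg. Origin: centre of its underside, z up. It starts upright in one of the rack's two slots; front and back are alike.
- collar (a point): Centre of the underside of the screen's collar, 160 mm above the screen's origin, axes as the screen's.
- grip (a point): Grasp point on the screen's flat grip, 198 mm above the screen's origin, axes as the screen's. The grip is 12 mm thick (x; pinch across this), 36 wide (y), 45 high; the point lies 15 mm below its top and 30 mm above the collar's top.
- stand: Fixed steel stand with a level fork hook. Origin on the table under the throat point; +x is the level way into the fork, from its open end towards the post; z up. Base plate 12 mm high, x = -20 to 170, 130 mm wide; post and clamp at x = 116 to 150 mm, top 206 mm. Nothing on it is higher than 209 mm. The screen must hang across it (screen's y along the stand's y, either way round).
- throat (a point): Point fixed to the stand, 200 mm above its origin: height of the fork's top. The fork's bar is clamped at an unknown setting: the seat, where the collar's centre belongs, is 0 to 36 mm beyond this point along +x. No pose shows it: see or feel it. The neck meets the slot's end 7 mm past the seat. The fork is springy: 1 mm per 5 N along x, per 3 N downwards. Axes as the stand's.
- mouth (a point): Point fixed to the stand at x = -45 mm; no setting brings the fork nearer. Fork: plate 6 mm thick, two tines, slot 14 mm wide, flat end. Upturned lips on both tines, 9 mm high, 18 to 24 mm before the seat, and a ridge of the same height 19.5 mm behind the seat, 6 mm thick, leave the seated collar 2.5 mm play each way. Beyond the lips the tines flare to a mouth about 30 mm wide.
- rack: Fixed grey draining rack 150 (x) x 170 (y) mm, floor 12 mm and slot walls 38 mm above the table; two slots 20 mm wide run along its y at x = -32 and +32 mm. Origin: centre of its underside.
- spare: A lint screen of another pattern in the rack's other slot, to be left: same frame but 70 mm high, no neck or collar, low loop handle, 97 mm high in all. Origin: centre of its underside.
- brush: Brush 170 mm long lying beside the rack; leave alone. Origin under its middle.
- scoop: White measuring scoop, cup 50 x 50 x 35 mm with a flat handle, beside the rack; leave alone. Origin under its cup.
- clothespin: Wooden clothespin 75 x 10 x 13 mm lying on the stand's base plate; leave alone. Origin under its middle.
- token_cup: Clear cup 70 mm in diameter, 70 mm high, beside the stand; leave alone. Origin under its centre.
- stain_bottle: White bottle 60 mm in diameter, 170 mm high at the table's far side; leave alone. Origin under its centre.
- detergent: Blue bottle 90 mm in diameter, 220 mm high at the left; leave alone. Origin under its centre.
- peg_jar: Clear jar 80 mm in diameter, 100 mm high at the near left; leave alone. Origin under its centre.
There are look-alikes about, which are no part of the job. What is shaped like the screen but purple is not meant.

How it is judged (in metres and radians):
On the way, in this order (a step that is already met when the one before it is completed fails the run):
1. the screen is lifted clear of the rack (height (world z) of screen above 0.045 m and contact force between screen and rack below 0.05 N and contact force between the fingers and screen above 1 N), for 0.2 s.
2. the collar rests on the fork between lips and ridge while the screen is still held (height (world z) of collar between 0.192 and 0.2035 m and x of collar in the frame of stand between -0.006 and 0.044 m and y of collar in the frame of stand between -0.008 and 0.008 m and angle between screen's own z axis and vertical below 0.12 rad and contact force between screen and stand above 0.5 N and contact force between the fingers and screen above 1 N), for 0.2 s.
At the end, for the whole second after the job is handed in: Screen hung and let go: collar underside 192 to 203.5 mm above the table (on the fork, not on its lips), -6 to +44 mm along and within 8 mm across from the throat point in the stand's axes, upright within 0.12 rad, bearing on the stand over 0.5 N, at rest (under 0.02 m/s, 0.2 rad/s) (height (world z) of collar between 0.192 and 0.2035 m and x of collar in the frame of stand between -0.006 and 0.044 m and y of collar in the frame of stand between -0.008 and 0.008 m and angle between screen's own z axis and vertical below 0.12 rad and contact force between screen and stand above 0.5 N and linear speed of screen below 0.02 m/s and angular speed of screen below 0.2 rad/s); the robot touches nothing.
It fails at once if the screen presses on the hook or stand with more than 12 N (contact force between screen and stand above 12 N).
It fails at once if the robot itself pushes on the stand with more than 12 N (contact force between any of the fingers, the arm and stand above 12 N).
It fails at once if another thing is moved by more than 25 mm (distance of any of rack, spare, brush, scoop, clothespin, token_cup, stain_bottle, detergent, peg_jar from where it was at the start of the episode above 0.025 m).
It also fails if it takes over 56 s, if anything falls off the work surface, if the arm or the gripper's body presses on something with over 40 N, if the wrist force passes 120 N, or if a joint passes its speed limit or range.

ROBOT

A 7-joint arm with a two-finger parallel gripper is mounted at the origin on the work surface. World frame = base frame: x ahead of the robot, y to its left, z up, the work surface at z = 0. Lengths are in m, angles in degrees, forces in N, time in s.
With the tool pointing down it reaches from about 0.4 to 0.925 m from the base axis. Payload 5.6 kg.
Tool frame: the origin (TCP) lies between the finger pads; the fingertips stand 11 mm ahead of it and the grasp point (between the pads) lies 8 mm behind it (ctrl.tips_ahead is the distance from the TCP to the fingertips, in m); z points along the fingers, y is the line along which they close (so a half turn about z gives the same grasp; the last joint's range is limited). The gripper opens to 85 mm and grips with 20 to 120 N. Pads are 22 mm wide; open, the fingers measure 114 mm over their backs; the gripper's body (76 mm by 85 mm) begins 54 mm behind the grasp point. The pads swing forward as they close: fully open they stand 13 mm farther back than shut.
Start: joints at [-66.119, 26.786, -0.665, 91.828, 0.344, 61.387, -3.226], TCP at [0.288, 0.582, 0.242] pointing down, gripper open.
Joint ranges: [-144.91, 144.91], [-17.63, 115.5], [-89.93, 88.59], [15.96, 139.68], [-74.01, 254.01], [8.47, 105.57], [-167.45, 167.45]. Speed limits (degrees/s): [147.25, 147.25, 180, 180, 180, 180, 180].

INTERFACE

Orientations are given as a 3x3 rotation matrix whose columns are the frame's x, y, z axes.
In Python, from bench import ctrl gives the robot as it stands.
- The arm moves only by the tool move_arm, never from a script. Its argument "rows" is a list of rows, each a list of 6 numbers: the shift along the tool's x, y, z normalised to -1 to 1, where 1 is 200 mm, then the turn, a rotation vector about the tool's x, y, z normalised to -1 to 1, where 1 is 120 degrees. In form: [[x, y, z, wx, wy, wz], ...]. A call has 1 to 5 rows; each row is the pose to reach, as a shift and turn from the pose commanded when the call began, along the tool's axes at that moment; what a row does not reach only later rows make up. A row lasts 1/10 s, in which the tool goes at most 50 mm and 8.59 degrees, less where a joint would pass 70% of its speed; a pose out of reach is approached as far as the arm can. A call with a number of a shift or a turn outside -1 to 1 is refused whole. A call with a gripper value outside its range is refused whole. "jaw" is the closure, from -1 (fully open) to 1 (shut), so that 0 is half open, set as the call begins (left out, the last holds). The fingers move at their own pace and stop on an object; the grip force is fixed at half the most. Time passes only in rows, so rows that repeat a pose let the fingers close. It gives the time, the measured TCP pose, the force, the opening and the grip force at its end, in the units of the state.
- ctrl.get_state(): the state, without advancing time (a new reading comes with each control period).
- ctrl.camera(name): name is "scene" or "top"; returns a dict with "img" (384x512x3 uint8, red, green, blue), "z_map" (384x512 float32, m along the optical axis (not along the pixel's ray), 0 where there is no reading), "vertical_fov" (degrees; the focal length in pixels is half the picture's height over the tangent of half this angle, whatever the lens; pixels are square), "cx", "cy" (the principal point, pixels), "rvec" (rotation vector, rad) and "tvec" (3), from world to camera coordinates, as OpenCV has them. Camera axes: x right, y down, z forward; pixel columns grow to the right and rows downward; lengths in m; the calibration is good to about 2 mm. A picture is of the moment at which its call begins.
- ctrl.close_job(): hands the job in; it is judged then, once.
The state is a dict: "time_s": time; "q": joint angles; "qd": joint speeds; "tau": joint torques, N m; "eef_pos": TCP position; "tcp_rot": TCP orientation; "contact_force": force on the tool from outside, world axes, zero at the start; "moment": the same for the moment, N m; "gripper_width": opening from 0.0 (shut) to 1.0 (fully open); "finger_force": force on a finger pad.
Only numpy, scipy, OpenCV 4.12 (cv2) and the standard library are available. Lean on these libraries where they do the work, as an engineer would, in place of code of your own. Each camera call takes 0.05 s, during which the arm holds its last target. There are 200 camera calls.

## Working session

There is one attempt and no reset: what is moved stays moved. The work goes in short steps, Python scripts to look and compute and a tool call to move; the robot and the scene stay as the last step left them, time stands still between calls to the robot, and variables do not carry over. Pictures are saved under pics/ and viewed, at most 10 in all, crops included, and the job is handed in when it is done.

Besides the shell and the picture viewer there is one more tool, called after "Request:" as name([rows], argument=value, ...), one row to a line, values as JSON. move_arm: Moves the arm, as the interface text tells. Scaled input: -1 to 1 covers 200 mm each way for a shift and 120 degrees each way for a turn. Its arguments: {"type":"object","properties":{"rows":{"type":"array","items":{"type":"array","items":{"type":"number"}}},"jaw":{"type":"number"}},"required":["rows"]}

```bash
mkdir -p pics; cat > h.py <<'E'
import numpy as np, cv2
from bench import ctrl
def cam(n):
    c=ctrl.camera(n); h=c["img"].shape[0]
    f=h/2/np.tan(np.radians(c["vertical_fov"])/2)
    c["K"]=np.array([[f,0,c["cx"]],[0,f,c["cy"]],[0,0,1]])
    c["R"]=cv2.Rodrigues(np.array(c["rvec"],float))[0]; c["t"]=np.array(c["tvec"],float).ravel()
    return c
def pts(c):
    z=c["z_map"]; v,u=np.indices(z.shape); K=c["K"]
    P=np.stack([(u-K[0,2])/K[0,0]*z,(v-K[1,2])/K[1,1]*z,z],-1)
    W=(P-c["t"])@c["R"]; W[z==0]=np.nan
    return W
def proj(c,p):
    q=c["K"]@(c["R"]@np.array(p)+c["t"]); return q[:2]/q[2]
def ray(c,uv,z):
    d=c["R"].T@np.linalg.inv(c["K"])@np.array([*uv,1.]); o=-c["R"].T@c["t"]
    return o+d*(z-o[2])/d[2]
E
python3 - <<'E'
from h import *
for n in("top","scene"):
    c=cam(n); cv2.imwrite(f"pics/{n}0.png",c["img"][:,:,::-1]); np.savez(f"{n}0.npz",**c)
    print(n,-c["R"].T@c["t"],c["vertical_fov"])
s=ctrl.get_state();print(s);print(ctrl.tips_ahead)
E
```

```text
top [0.41096696 0.04394876 1.40852587] 46.18913525825913
scene [ 1.31678584 -0.14267973  0.98030002] 46.92884025444706
{'time_s': 0.1, 'q': array([-66.11971845,  26.83123347,  -0.66666149,  91.87676113,
         0.3449362 ,  61.38769352,  -3.22666655]), 'qd': array([ 0.04497912, -0.16147582, -0.0179683 , -0.10011098, -0.05811137,
        0.07795668,  0.08130836]), 'tau': array([ 1.07402400e-03, -5.33524096e+01,  2.14029854e-02, -2.51966572e+01,
        1.14918582e-02,  4.20938261e-03, -2.97637648e-06]), 'eef_pos': array([0.28826721, 0.58202362, 0.24142237]), 'tcp_rot': array([[-8.96127549e-01,  4.43796167e-01, -6.15763166e-04],
       [ 4.43796578e-01,  8.96126276e-01, -1.51516240e-03],
       [-1.20621715e-04, -1.63105236e-03, -9.99998663e-01]]), 'contact_force': array([-0.06343485, -0.52513296, -0.60014347]), 'moment': array([-0.01920385, -0.00268861, -0.01124752]), 'finger_force': 0.0, 'gripper_width': 1.0032818237999883}
0.011
```

View pics/top0.png

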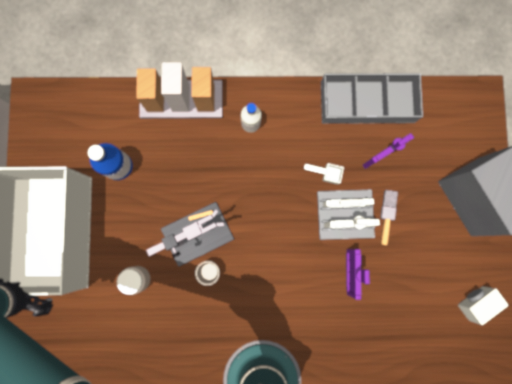

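View pics/scene0.png

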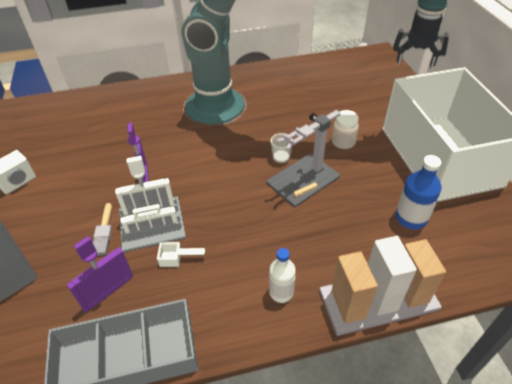

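```bash
cat > a.py <<'E'
from h import *
c=dict(np.load("top0.npz")); s=dict(np.load("scene0.npz"))
a=cv2.resize(c["img"][180:250,310:405],None,fx=4,fy=4,interpolation=2)
b=cv2.resize(c["img"][195:270,140:240],None,fx=4,fy=4,interpolation=2)
d=cv2.resize(s["img"][140:260,95:215],None,fx=3,fy=3,interpolation=2)
e=cv2.resize(s["img"][100:210,260:350],None,fx=3,fy=3,interpolation=2)
o=np.zeros((600,800,3),np.uint8)
for im,y,x in((a,0,0),(b,0,390),(d[:300],300,0),(e[:300],300,400)):o[y:y+im.shape[0],x:x+im.shape[1]]=im
cv2.imwrite("pics/crop1.png",o[:,:,::-1])
W=pts(c)
np.set_printoptions(precision=3,suppress=True)
# high white points near rack
box=np.zeros(W.shape[:2],bool);box[180:250,310:405]=1
g=box&(W[...,2]>0.19); print("grip",g.sum(),np.median(W[g],0), np.argwhere(g).mean(0), W[g].min(0),W[g].max(0))
Ws=pts(s)
bs=np.zeros(Ws.shape[:2],bool);bs[140:260,95:215]=1
g=bs&(Ws[...,2]>0.172); print("grip scene",g.sum(),np.median(Ws[g],0),Ws[g].min(0),Ws[g].max(0))
q=Ws[g][:,:2].astype(np.float32); print(cv2.minAreaRect(q))
def rect(m,W): return cv2.minAreaRect(W[m][:,:2].astype(np.float32))
hsv=cv2.cvtColor(c["img"],cv2.COLOR_RGB2HSV)
for z0,z1 in((.03,.045),(.1,.135),(.075,.105)):
    g=box&(W[...,2]>z0)&(W[...,2]<z1);
    if g.sum()>4: print(z0,g.sum(),rect(g,W))
bb=np.zeros(W.shape[:2],bool);bb[195:270,140:240]=1
for z0,z1 in((.006,.018),(.18,.22)):
    g=bb&(W[...,2]>z0)&(W[...,2]<z1); print("stand",z0,g.sum(),rect(g,W),W[g].mean(0))
    if z0>.1:
        for p in np.argwhere(g)[::6]: print(p,W[p[0],p[1]],end=";")
E
python3 a.py
```

```text
grip 81 [ 0.463 -0.264  0.224] [221.519 362.099] [ 0.457 -0.284  0.191] [ 0.47  -0.247  0.229]
grip scene 304 [ 0.471 -0.266  0.2  ] [ 0.335 -0.372  0.172] [ 0.684 -0.248  0.228]
((0.517390251159668, -0.29388660192489624), (0.06455439329147339, 0.3627065122127533), 74.58344268798828)
0.03 250 ((0.4916918873786926, -0.25849705934524536), (0.1912933588027954, 0.17069143056869507), 60.946712493896484)
0.1 282 ((0.49403616786003113, -0.26459115743637085), (0.07667761296033859, 0.13970491290092468), 1.3556644916534424)
0.075 207 ((0.49564749002456665, -0.2651490569114685), (0.07980462163686752, 0.14199993014335632), 1.5106863975524902)
stand 0.006 1894 ((0.44295534491539, 0.2186393290758133), (0.22769086062908173, 0.3076734244823456), 0.7699887752532959) [0.435 0.19  0.012]
stand 0.18 794 ((0.4230934977531433, 0.20447057485580444), (0.059413883835077286, 0.21362723410129547), 27.63648223876953) [0.43  0.21  0.201]
[210 216] [0.498 0.125 0.2  ];[212 216] [0.493 0.125 0.198];[214 212] [0.488 0.136 0.196];[215 212] [0.485 0.136 0.197];[216 211] [0.482 0.137 0.209];[217 209] [0.48  0.143 0.20
[... 3113 characters left out ...]
98 0.195];[248 157] [0.399 0.281 0.202];[248 163] [0.398 0.265 0.204];[248 170] [0.398 0.246 0.206];[249 150] [0.396 0.3   0.2  ];[249 156] [0.396 0.283 0.203];[249 162] [0.396 0.268 0.2  ];[249 172] [0.395 0.243 0.191];[250 149] [0.394 0.302 0.2  ];[250 155] [0.393 0.287 0.195];[250 167] [0.393 0.254 0.204];[251 149] [0.391 0.302 0.201];[251 155] [0.391 0.287 0.199];[251 175] [0.39  0.234 0.196];[252 151] [0.388 0.297 0.201];[252 174] [0.387 0.238 0.189];[253 148] [0.386 0.305 0.2  ];[253 154] [0.385 0.289 0.199];[253 179] [0.385 0.224 0.19 ];[254 173] [0.382 0.238 0.202];[254 179] [0.382 0.223 0.195];[255 174] [0.38  0.237 0.196];[256 173] [0.377 0.24  0.194];[257 174] [0.374 0.236 0.2  ];
```

View pics/crop1.png

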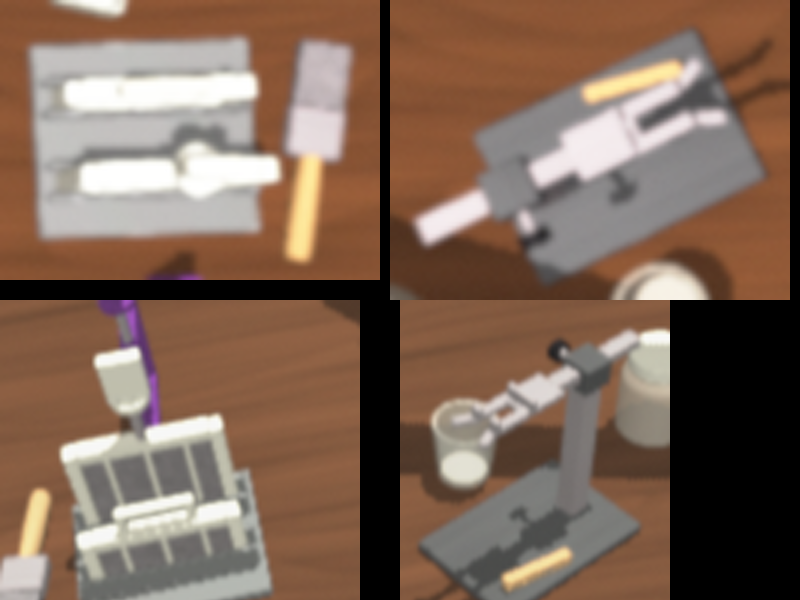

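White candidates: the collared screen, grip (362,222) in top, in the rack's lower slot; it's the only one that fits. The spare at (350,203) has a loop handle and no collar; purple ones at (356,273) and (390,150) are excluded. The crop confirms a round collar at about (360,221). The fork's open end is upper right, at about (220,217), with the post at lower left.

```bash
cat > b.py <<'E'
from h import *
np.set_printoptions(precision=4,suppress=True)
c=dict(np.load("top0.npz")); s=dict(np.load("scene0.npz")); W=pts(c)
hsv=cv2.cvtColor(c["img"],cv2.COLOR_RGB2HSV)
def rr(m,z):
    cs=max(cv2.findContours(m.astype(np.uint8),0,2)[0],key=cv2.contourArea)
    B=cv2.boxPoints(cv2.minAreaRect(cv2.convexHull(cs)))
    P=np.array([ray(c,p,z)[:2] for p in B]); return B,P
# base plate
v,u=np.indices(W.shape[:2]); box=(u>150)&(u<240)&(v>198)&(v<272)
m=box&(hsv[...,1]<70)&(W[...,2]<.03)&(hsv[...,2]<160)
B,P=rr(m,.012); print("base",B.tolist(),P,np.linalg.norm(P-np.roll(P,1,0),axis=1))
L=P
e=[(np.linalg.norm(P[i]-P[i-1]),P[i]-P[i-1]) for i in range(4)]; d=max(e,key=lambda k:k[0])[1]; d/=np.linalg.norm(d)
if d[1]<0:d=-d
ctr=P.mean(0); org=ctr-.075*d; n=np.array([-d[1],d[0]])
print("base dir",np.degrees(np.arctan2(d[1],d[0])),"origin",org)
# fork/bar at z~.2: bright
m=box|((u>140)&(u<=150)&(v>198)&(v<272)); m&=(W[...,2]>.185)&(W[...,2]<.225)&(hsv[...,2]>150)&(hsv[...,1]<60)
I=np.argwhere(m); X=np.array([ray(c,(b,a),.2)[:2] for a,b in I])
vx,vy,x0,y0=cv2.fitLine(X.astype(np.float32),cv2.DIST_HUBER,0,.01,.01).ravel()
if vy<0:vx,vy=-vx,-vy
print("bar dir",np.degrees(np.arctan2(vy,vx)),"pt",x0,y0)
t=(X-org)@d; w=(X-org)@n
for k in np.arange(-.07,.2,.006):
    q=(t>=k)&(t<k+.006)
    if q.any(): print(round(k*1e3),q.sum(),(np.array([w[q].min(),w[q].max(),w[q].mean()])*1e3).round(1))
# grip
m=(u>310)&(u<405)&(v>180)&(v<250)&(W[...,2]>.19)
B,P=rr(m,.213); print("grip top",B.tolist(),P,P.mean(0))
m=(u>310)&(u<405)&(v>212)&(v<235)&(W[...,2]>.1)&(W[...,2]<.13)
print("frame",m.sum(),W[m].mean(0),cv2.minAreaRect(W[m][:,:2].astype(np.float32)),W[m].min(0),W[m].max(0))
Ws=pts(s); g=(Ws[...,2]>.185)&(abs(Ws[...,1]+.265)<.03)&(abs(Ws[...,0]-.465)<.03)
print("sc grip",g.sum(),Ws[g].mean(0),cv2.minAreaRect(Ws[g][:,:2].astype(np.float32)))
g=(Ws[...,2]>.1)&(Ws[...,2]<.118)&(abs(Ws[...,1]+.265)<.1)&(abs(Ws[...,0]-.465)<.025)
print("sc frame",g.sum(),Ws[g].mean(0),cv2.minAreaRect(Ws[g][:,:2].astype(np.float32)))
E
python3 b.py
```

```text
base [[159.20001220703125, 229.40000915527344], [215.60000610351562, 201.1999969482422], [234.20001220703125, 238.40000915527344], [177.80001831054688, 266.60003662109375]] [[0.4535 0.3122]
 [0.5395 0.1384]
 [0.4238 0.0811]
 [0.3396 0.2538]] [0.1279 0.1938 0.129  0.1921]
base dir 116.31680238587616 origin [0.4724 0.1292]
bar dir 115.57069 pt 0.44338515 0.18551242
-22 2 [-17.7  18.4   0.3]
-16 14 [-21.3  23.1   0.9]
-10 16 [-18.9  20.7   0.9]
-4 14 [-16.5  17.1   0.3]
2 18 [-16.5  17.1   0.3]
8 16 [-15.3  17.1   0.9]
14 16 [-15.4  17.1   0.9]
20 18 [-16.6  17.    0.2]
26 20 [-16.6  17.    1.4]
32 18 [-16.6  17.    0.2]
38 30 [-16.6  17.   -0.1]
44 29 [-16.6  17.   -0.9]
50 29 [-16.6  16.9   0.2]
56 29 [-16.6  16.9   0.2]
62 29 [-16.6  16.9   0.1]
68 29 [-16.6  16.9   0.1]
74 29 [-16.6  16.9   0.1]
80 28 [-16.7  16.9  -0.4]
86 14 [-8.3 10.9  0.2]
92 14 [-8.3  7.3 -0.5]
98 14 [-8.3  7.2 -0.5]
104 14 [-8.3  7.2 -0.5]
110 14 [-8.3  7.2 -0.5]
116 3 [-7.1  4.8 -1.2]
122 1 [22.7 22.7 22.7]
128 13 [15.5 29.8 22.6]
134 2 [19.1 25.  22. ]
146 13 [-8.4  5.9 -1.2]
152 14 [-8.4  7.1 -0.6]
158 14 [
[... 218 characters left out ...]
011230469, 218.24388122558594], [370.3293151855469, 222.96339416503906], [354.1951599121094, 224.75608825683594]] [[ 0.4677 -0.2422]
 [ 0.4721 -0.2855]
 [ 0.4596 -0.2864]
 [ 0.4552 -0.2432]] [ 0.4637 -0.2643]
frame 183 [ 0.4626 -0.2535  0.1256] ((0.4631158113479614, -0.2652970850467682), (0.015238617546856403, 0.13974043726921082), 0.9289005398750305) [ 0.455  -0.3351  0.1022] [ 0.4716 -0.1953  0.1299]
sc grip 220 [ 0.4701 -0.2657  0.2089] ((0.46770983934402466, -0.26590484380722046), (0.014711695723235607, 0.03600738197565079), 4.581027507781982)
sc frame 189 [ 0.47   -0.2664  0.1082] ((0.4703827500343323, -0.2660626471042633), (0.012227697297930717, 0.1398833692073822), 0.9626754522323608)
```

```bash
cat > p.py <<'E'
import sys; from h import *
from scipy.spatial.transform import Rotation as Ro
np.set_printoptions(precision=4,suppress=True)
def Rt(yaw):
    a=np.radians(yaw); y=np.array([np.cos(a),np.sin(a),0]); z=np.array([0,0,-1.]); return np.stack([np.cross(y,z),y,z],1)
def plan(p,R,tp,tyaw):
    r=np.r_[R.T@(np.array(tp)-p)/.2, Ro.from_matrix(R.T@Rt(tyaw)).as_rotvec(degrees=True)/120]
    return r
if __name__=="__main__":
    s=ctrl.get_state(); p,R=s["eef_pos"],s["tcp_rot"]
    print("t",s["time_s"],"p",p,"yaw",np.degrees(np.arctan2(R[1,1],R[0,1])),"F",s["contact_force"],s["finger_force"],s["gripper_width"])
    a=list(map(float,sys.argv[1:]))
    for i in range(0,len(a),4):   # targets as x y z yaw, chained calls
        tp,ty=np.array(a[i:i+3]),a[i+3]; r=plan(p,R,tp,ty); print(r.round(3),"dist",np.linalg.norm(tp-p).round(3),"rot",np.linalg.norm(r[3:])*120)
        p,R=tp,Rt(ty)
E
python3 p.py .43 .42 .35 40  .5 .22 .35 10 .5 0 .35 1  .465 -.2 .33 1 .465 -.265 .25 1 .465 -.265 .202 1
python3 - <<'E'
from h import *
c=dict(np.load("top0.npz"));W=pts(c)
d=np.array([np.cos(np.radians(116)),np.sin(np.radians(116))]);o=np.array([.4724,.1292])
for n,uv,z in(("cup",(208,272),.07),("jar",(133,281),.1)):
    P=ray(c,uv,z)[:2]; print(n,P,(P-o)@d,(P-o)@[-d[1],d[0]])
E
```

```text
t 0.1 p [0.2883 0.582  0.2414] yaw 63.65361870068643 F [-0.0634 -0.5251 -0.6001] 0.0 1.0032818237999883
[-0.995 -0.412 -0.542 -0.001  0.     0.197] dist 0.241 rot 23.653807311413708
[-0.991 -0.375  0.     0.     0.     0.25 ] dist 0.212 rot 29.999999999999993
[-1.083 -0.191  0.     0.     0.     0.075] dist 0.22 rot 9.0
[-0.997 -0.192  0.1    0.     0.     0.   ] dist 0.204 rot 0.0
[-0.325 -0.006  0.4    0.     0.     0.   ] dist 0.103 rot 0.0
[0.   0.   0.24 0.   0.   0.  ] dist 0.048 rot 0.0
cup [0.32611907 0.15671658] 0.08885707970245435 0.1194139487424518
jar [0.30484666 0.36765939] 0.28777642814496157 0.04606222640306221
```

Request:
move_arm([
  [-0.995,-0.41,-0.54,0,0,0.2],
  [-0.995,-0.41,-0.54,0,0,0.2],
  [-0.995,-0.41,-0.54,0,0,0.2],
  [-0.995,-0.41,-0.54,0,0,0.2],
  [-0.995,-0.41,-0.54,0,0,0.2],
], jaw=-1)

```text
time_s: 0.6
eef_pos: [0.4322, 0.4182, 0.3514]
tcp_rot: [[-0.637, 0.771, 0.001], [0.771, 0.637, -0.0], [-0.001, 0.001, -1.0]]
contact_force: [0.6, -0.3, -0.8]
gripper_width: 1.002
finger_force: 0.0
```

Request:
move_arm([
  [-0.99,-0.37,0,0,0,0.25],
  [-0.99,-0.37,0,0,0,0.25],
  [-0.99,-0.37,0,0,0,0.25],
  [-0.99,-0.37,0,0,0,0.25],
  [-0.99,-0.37,0,0,0,0.25],
])

```text
time_s: 1.1
eef_pos: [0.5018, 0.2141, 0.3505]
tcp_rot: [[-0.157, 0.988, 0.001], [0.988, 0.157, -0.002], [-0.002, 0.001, -1.0]]
contact_force: [-0.4, -1.0, 0.3]
gripper_width: 0.998
finger_force: 0.0
```

Request:
move_arm([
  [-1,-0.19,0,0,0,0.075],
  [-1,-0.19,0,0,0,0.075],
  [-1,-0.19,0,0,0,0.075],
  [-1,-0.19,0,0,0,0.075],
  [-1,-0.19,0,0,0,0.075],
])

```text
time_s: 1.6
eef_pos: [0.4953, 0.0108, 0.3507]
tcp_rot: [[-0.002, 1.0, 0.001], [1.0, 0.002, -0.001], [-0.001, 0.001, -1.0]]
contact_force: [0.7, -0.2, 0.4]
gripper_width: 1.0
finger_force: 0.0
```

```bash
python3 p.py .465 -.19 .33 1 .465 -.265 .25 1 .465 -.265 .202 1
```

```text
t 1.6 p [0.4953 0.0108 0.3507] yaw 0.10065169718770887 F [ 0.708  -0.1716  0.3584] 0.0 1.0004661051761037
[-1.003 -0.153  0.105  0.     0.001 -0.007] dist 0.204 rot 0.9036297675157219
[-0.375 -0.007  0.4    0.     0.     0.   ] dist 0.11 rot 0.0
[0.   0.   0.24 0.   0.   0.  ] dist 0.048 rot 0.0
```

Request:
move_arm([
  [-1,-0.15,0.105,0,0,-0.007],
  [-1,-0.15,0.105,0,0,-0.007],
  [-1,-0.15,0.105,0,0,-0.007],
  [-1,-0.15,0.105,0,0,-0.007],
  [-1,-0.15,0.105,0,0,-0.007],
])

```text
time_s: 2.1
eef_pos: [0.466, -0.1887, 0.329]
tcp_rot: [[-0.017, 1.0, -0.001], [1.0, 0.017, -0.002], [-0.002, -0.001, -1.0]]
contact_force: [-0.2, 0.7, 0.7]
gripper_width: 1.003
finger_force: 0.0
```

Request:
move_arm([
  [-0.19,-0.004,0.2,0,0,0],
  [-0.37,-0.008,0.4,0,0,0],
  [-0.38,-0.008,0.4,0,0,0],
  [-0.38,-0.008,0.4,0,0,0],
])

```text
time_s: 2.5
eef_pos: [0.4679, -0.2589, 0.2479]
tcp_rot: [[-0.024, 1.0, -0.004], [1.0, 0.024, 0.0], [0.0, -0.004, -1.0]]
contact_force: [0.3, 1.4, 0.5]
gripper_width: 1.0
finger_force: 0.0
```

```bash
python3 p.py .465 -.265 .202 1; python3 - <<'E'
from h import *
for n in("top","scene"):
    c=cam(n); cv2.imwrite(f"pics/{n}1.png",c["img"][:,:,::-1])
    W=pts(c); u,v=map(int,proj(c,[.465,-.265,.22])); print(u,v)
    i=c["img"][v-45:v+45,u-60:u+60]; cv2.imwrite(f"pics/g{n}.png",cv2.resize(i,None,fx=4,fy=4,interpolation=2)[:,:,::-1])
a=cv2.imread("pics/gtop.png");b=cv2.imread("pics/gscene.png")
cv2.imwrite("pics/g1.png",cv2.resize(np.hstack([a,b]),None,fx=.83,fy=.83))
E
```

```text
t 2.5 p [ 0.4679 -0.2589  0.2479] yaw 1.3979874926090285 F [0.2989 1.3784 0.4657] 0.0 1.0002844993912243
[-0.03  -0.014  0.229 -0.002 -0.     0.003] dist 0.046 rot 0.44903993686476357
362 220
134 159
```

View pics/g1.png

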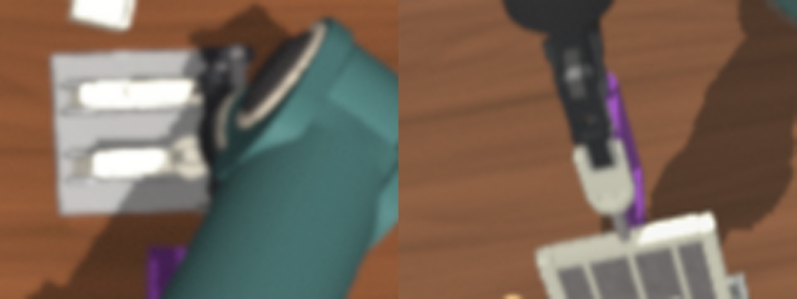

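The finger is lined up over the grip (scene crop about 600,150); nothing is touching. Now descend and close.

Request:
move_arm([
  [-0.02,-0.012,0.1,0,0,0],
  [-0.03,-0.014,0.2,0,0,0],
  [-0.03,-0.014,0.23,0,0,0],
  [-0.03,-0.014,0.23,0,0,0],
])

```text
time_s: 3.0
eef_pos: [0.4666, -0.2636, 0.2038]
tcp_rot: [[-0.028, 1.0, 0.001], [1.0, 0.028, 0.001], [0.001, 0.001, -1.0]]
contact_force: [-1.4, -0.0, -0.5]
gripper_width: 0.997
finger_force: 0.0
```

Request:
move_arm([
  [0,0,0,0,0,0],
  [0,0,0,0,0,0],
  [0,0,0,0,0,0],
  [0,0,0,0,0,0],
  [0,0,0,0,0,0],
], jaw=1)

```text
time_s: 3.5
eef_pos: [0.4659, -0.265, 0.2035]
tcp_rot: [[-0.026, 1.0, 0.0], [1.0, 0.026, -0.0], [-0.0, 0.0, -1.0]]
contact_force: [-1.1, -0.3, 0.7]
gripper_width: 0.143
finger_force: 1.2
```

Request:
move_arm([
  [0,0,0,0,0,0],
  [0,0,0,0,0,0],
  [0,0,0,0,0,0],
])

```text
time_s: 3.8
eef_pos: [0.4662, -0.2651, 0.2036]
tcp_rot: [[-0.026, 1.0, 0.001], [1.0, 0.026, -0.0], [-0.0, 0.001, -1.0]]
contact_force: [0.9, 0.9, 3.5]
gripper_width: 0.135
finger_force: 59.4
```

Request:
move_arm([
  [0,0,-0.05,0,0,0],
  [0,0,-0.12,0,0,0],
  [0,0,-0.2,0,0,0],
  [0,0,-0.28,0,0,0],
  [0,0,-0.36,0,0,0],
])

```text
time_s: 4.3
eef_pos: [0.4656, -0.265, 0.2766]
tcp_rot: [[-0.026, 1.0, 0.0], [1.0, 0.026, -0.0], [-0.0, 0.0, -1.0]]
contact_force: [-0.5, -0.6, -1.1]
gripper_width: 0.126
finger_force: 58.5
```

Request:
move_arm([
  [0,0,-0.1,0,0,0],
  [0,0,-0.2,0,0,0],
  [0,0,-0.25,0,0,0],
  [0,0,-0.25,0,0,0],
  [0,0,-0.25,0,0,0],
])

```text
time_s: 4.8
eef_pos: [0.4655, -0.2646, 0.3248]
tcp_rot: [[-0.026, 1.0, -0.001], [1.0, 0.026, 0.0], [0.001, -0.001, -1.0]]
contact_force: [-0.7, 0.3, -2.8]
gripper_width: 0.134
finger_force: 58.6
```

```bash
python3 p.py .485 -.17 .325 -20 .50 -.07 .325 -45 .512 .02 .325 -64 .512 .048 .27 -64
```

```text
t 4.8 p [ 0.4655 -0.2646  0.3248] yaw 1.4990914554336305 F [-0.716   0.3212 -2.7764] 58.56618404388428 0.13369493920353764
[ 0.47   0.11  -0.001 -0.    -0.     0.179] dist 0.097 rot 21.499127569208696
[ 0.495 -0.101  0.     0.     0.     0.208] dist 0.101 rot 24.999999999999993
[ 0.361 -0.276  0.     0.     0.     0.158] dist 0.091 rot 19.000000000000004
[ 0.061 -0.126  0.275  0.     0.     0.   ] dist 0.062 rot 0.0
```

Request:
move_arm([
  [0.1,0.02,0,0,0,0.04],
  [0.22,0.05,0,0,0,0.09],
  [0.35,0.08,0,0,0,0.135],
  [0.47,0.11,0,0,0,0.18],
  [0.47,0.11,0,0,0,0.18],
])

```text
time_s: 5.3
eef_pos: [0.4858, -0.1661, 0.3238]
tcp_rot: [[0.34, 0.941, -0.003], [0.941, -0.34, 0.002], [0.001, -0.003, -1.0]]
contact_force: [0.5, 0.3, -2.4]
gripper_width: 0.131
finger_force: 58.6
```

Request:
move_arm([
  [0.1,-0.02,0,0,0,0.045],
  [0.23,-0.05,0,0,0,0.1],
  [0.37,-0.08,0,0,0,0.155],
  [0.495,-0.1,0,0,0,0.208],
  [0.495,-0.1,0,0,0,0.208],
])

```text
time_s: 5.8
eef_pos: [0.5008, -0.0669, 0.3241]
tcp_rot: [[0.705, 0.709, -0.002], [0.709, -0.705, 0.001], [-0.001, -0.002, -1.0]]
contact_force: [0.3, 0.4, -3.0]
gripper_width: 0.13
finger_force: 58.6
```

Request:
move_arm([
  [0.09,-0.07,0,0,0,0.04],
  [0.18,-0.14,0,0,0,0.08],
  [0.27,-0.21,0,0,0,0.12],
  [0.36,-0.275,0,0,0,0.158],
  [0.36,-0.275,0,0,0,0.158],
])

```text
time_s: 6.3
eef_pos: [0.5127, 0.0217, 0.3242]
tcp_rot: [[0.897, 0.442, -0.002], [0.442, -0.897, -0.0], [-0.001, -0.001, -1.0]]
contact_force: [0.1, 0.5, -2.3]
gripper_width: 0.133
finger_force: 58.8
```

Request:
move_arm([
  [0,0,0,0,0,0],
  [0,0,0,0,0,0],
])

```text
time_s: 6.5
eef_pos: [0.5125, 0.0175, 0.3249]
tcp_rot: [[0.899, 0.437, -0.001], [0.437, -0.899, -0.001], [-0.001, 0.001, -1.0]]
contact_force: [0.5, -0.7, -2.7]
gripper_width: 0.13
finger_force: 58.8
```

```bash
python3 p.py .512 .048 .27 -64; python3 - <<'E'
from h import *
s=ctrl.get_state(); p=s["eef_pos"]
ims=[]
for n in("top","scene"):
    c=cam(n); np.savez(f"{n}2.npz",**c)
    u,v=map(int,proj(c,[.48,.09,.22])); i=c["img"][max(v-50,0):v+50,u-50:u+50]; ims.append(cv2.resize(i,(400,400),interpolation=2))
cv2.imwrite("pics/h2.png",np.hstack(ims)[:,:,::-1])
E
```

```text
t 6.5 p [0.5125 0.0175 0.3249] yaw -64.08399963471776 F [ 0.5088 -0.7107 -2.7049] 58.81024897098541 0.12988954826998728
[ 0.065 -0.138  0.274  0.     0.001 -0.001] dist 0.063 rot 0.1080536179533004
```

View pics/h2.png

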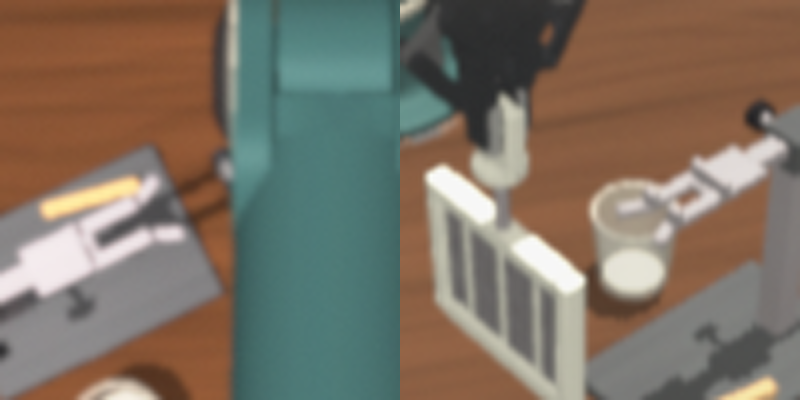

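The scene crop shows the screen hanging upright, its neck at about (503,205) and the fork at (680,190). The top view is blocked by the arm, so I'll measure screen and fork in the scene view.

```bash
cat > m.py <<'E'
from h import *
np.set_printoptions(precision=4,suppress=True)
s=dict(np.load("scene2.npz")); p=np.array(ctrl.get_state()["eef_pos"]); W=pts(s)
a=np.radians(116); d=np.array([np.cos(a),np.sin(a)]); n=np.array([-d[1],d[0]]); o=np.array([.4724,.1292])
hsv=cv2.cvtColor(s["img"],cv2.COLOR_RGB2HSV); white=(hsv[...,1]<60)&(hsv[...,2]>130)
near=np.linalg.norm(W[...,:2]-p[:2],axis=-1)<.1
m=near&white&(W[...,2]>.245)&(W[...,2]<.2535)
X=W[m]; print("frame top",m.sum(),X.mean(0)); r=cv2.minAreaRect(X[:,:2].astype(np.float32)); print(r)
for lo,hi in((.258,.288),(.294,.30),(.305,.34)):
    m=near&white&(W[...,2]>lo)&(W[...,2]<hi); print(lo,m.sum(),W[m].mean(0),(W[m][:,:2]-p[:2]).mean(0))
far=W[near&white]; print("top z of frame hist",np.histogram(far[:,2],bins=np.arange(.12,.35,.01)))
# fork in scene and stand coordinates
q=(W[...,:2]-o); t=q@d; w=q@n
m=white&(W[...,2]>.192)&(W[...,2]<.214)&(abs(w)<.03)&(t>-.07)&(t<.1)
for k in np.arange(-.03,.09,.006):
    g=m&(t>=k)&(t<k+.006)
    if g.any(): print(round(k*1e3),g.sum(),(np.sort(w[g])*1e3).round(0), W[g][:,2].max().round(4))
E
python3 m.py
```

```text
frame top 259 [0.517  0.0174 0.2481]
((0.5146662592887878, 0.017714589834213257), (0.13933506608009338, 0.019553037360310555), 26.203157424926758)
0.258 22 [0.5157 0.0145 0.2728] [ 0.0031 -0.0033]
0.294 28 [0.5239 0.0146 0.2977] [ 0.0112 -0.0032]
0.305 86 [0.5272 0.0204 0.3228] [0.0146 0.0026]
top z of frame hist (array([  0,  55, 143,  54,  53,  53,  52,  45,  54,  51,  74,  52, 304,
        29,   7,  10,   4,  30,  54,  26,  22,  27]), array([0.12, 0.13, 0.14, 0.15, 0.16, 0.17, 0.18, 0.19, 0.2 , 0.21, 0.22,
       0.23, 0.24, 0.25, 0.26, 0.27, 0.28, 0.29, 0.3 , 0.31, 0.32, 0.33,
       0.34]))
-24 4 [-21. -21. -18.  15.] 0.2014
-18 17 [-23. -22. -22. -21. -18. -18. -16.  13.  16.  16.  17.  17.  19.  19.
  20.  20.  21.] 0.2012
-12 19 [-22. -21. -21. -19. -18. -16. -15. -14. -13.  12.  12.  13.  13.  14.
  14.  15.  16.  19.  21.] 0.2029
-6 13 [-19. -17. -17. -14. -11. -10.   7.   7.   9.  10.  11.  14.  16.] 0.2022
0 31 [-19. -18. -18. -18. -17. -16. -16. -15. -14. -12. -11. -11. -10. -10.
   6.   7.   7.   8.   8.   8.   8.   8.   9.   9.  11.  11.  13.  14.
  14.  14.  18.] 0.21
[... 832 characters left out ...]
 0.2111
48 14 [-19. -18. -18. -17. -17. -17. -13.  -9.  -7.  -6.   4.   9.  10.  15.] 0.2094
54 8 [-17. -16. -16. -14. -11.  -8.   2.  13.] 0.2022
60 19 [-17. -17. -17. -16. -15. -14. -13. -10.  -7.  -3.  -1.   0.   2.   3.
   6.   7.  10.  11.  11.] 0.2039
66 23 [-19. -18. -17. -16. -16. -15. -14. -11.  -9.  -8.  -7.  -2.  -1.   0.
   2.   3.   6.   9.   9.  11.  13.  16.  16.] 0.2032
72 20 [-17. -17. -16. -15.  -8.  -6.  -6.  -5.  -5.  -2.  -1.   1.   3.   5.
   7.   7.   7.  14.  15.  16.] 0.2028
78 20 [-19. -18. -17. -16. -13. -11. -10.  -9.  -7.  -6.  -5.  -2.  -2.  -2.
   2.   4.   7.  11.  13.  13.] 0.2028
84 13 [-15. -12.  -9.  -8.  -4.  -3.  -2.   0.   3.   4.   8.   8.  11.] 0.2014
```

```bash
cat > st.py <<'E'
import sys; from p import *
a=np.radians(116); d=np.array([np.cos(a),np.sin(a),0]); n=np.array([-d[1],d[0],0]); o=np.array([.4724,.1292,0])
s=ctrl.get_state(); p,R=s["eef_pos"],s["tcp_rot"]; F=s["contact_force"]
print("time",s["time_s"],"t %.2f w %.2f z %.2f"%((p-o)@d*1e3,(p-o)@n*1e3,p[2]*1e3),"yaw %.2f"%np.degrees(np.arctan2(R[1,1],R[0,1])),"Ft %.2f Fw %.2f Fz %.2f"%(F@d,F@n,F[2]),"M",s["moment"])
A=list(map(float,sys.argv[1:]))
for i in range(0,len(A),3):
    tp=o+A[i]*d/1e3+A[i+1]*n/1e3+[0,0,A[i+2]/1e3]; print(plan(p,R,tp,-64).round(4)); p,R=tp,Rt(-64)
E
python3 st.py -80 0 260  -45 0 246.6
```

```text
time 6.6 t -117.78 w 12.67 z 325.19 yaw -64.11 Ft -0.12 Fw -0.92 Fz -3.04 M [-0.0356 -0.0216  0.0035]
[ 0.063  -0.1891  0.3259  0.0001  0.0001 -0.001 ]
[ 0.    -0.175  0.067  0.     0.     0.   ]
```

Request:
move_arm([
  [0.015,-0.05,0.08,0,0,0],
  [0.03,-0.1,0.17,0,0,0],
  [0.045,-0.15,0.25,0,0,0],
  [0.063,-0.19,0.326,0,0,0],
  [0.063,-0.19,0.326,0,0,0],
])

```text
time_s: 7.1
eef_pos: [0.5061, 0.0593, 0.2583]
tcp_rot: [[0.898, 0.439, -0.004], [0.439, -0.898, -0.001], [-0.004, -0.001, -1.0]]
contact_force: [-0.3, -0.4, -2.1]
gripper_width: 0.132
finger_force: 58.8
```

Request:
move_arm([
  [0,-0.05,0.03,0,0,0],
  [0,-0.1,0.067,0,0,0],
  [0,-0.15,0.067,0,0,0],
  [0,-0.175,0.067,0,0,0],
  [0,-0.175,0.067,0,0,0],
])

```text
time_s: 7.6
eef_pos: [0.492, 0.0915, 0.2471]
tcp_rot: [[0.898, 0.44, 0.001], [0.44, -0.898, 0.001], [0.001, -0.0, -1.0]]
contact_force: [0.7, 0.6, -3.1]
gripper_width: 0.129
finger_force: 58.8
```

Request:
move_arm([
  [0,0,0,0,0,0],
  [0,0,0,0,0,0],
  [0,0,0,0,0,0],
])

```text
time_s: 7.9
eef_pos: [0.4924, 0.09, 0.2469]
tcp_rot: [[0.899, 0.437, 0.0], [0.437, -0.899, 0.0], [0.0, 0.0, -1.0]]
contact_force: [-0.4, -0.9, -3.0]
gripper_width: 0.132
finger_force: 58.8
```

```bash
python3 st.py -15 0 246.6; python3 - <<'E'
from h import *
ims=[]
for n in("top","scene"):
    c=cam(n); np.savez(f"{n}3.npz",**c)
    u,v=map(int,proj(c,[.47,.13,.20])); i=c["img"][max(v-35,0):v+35,u-35:u+35]; ims.append(cv2.resize(i,(400,400),interpolation=2))
cv2.imwrite("pics/h3.png",np.hstack(ims)[:,:,::-1])
E
```

```text
time 7.9 t -43.98 w -0.76 z 246.86 yaw -64.07 Ft -0.60 Fw 0.79 Fz -3.04 M [0.0135 0.017  0.0245]
[-0.004  -0.1449  0.0013  0.0001 -0.0002 -0.0006]
```

View pics/h3.png

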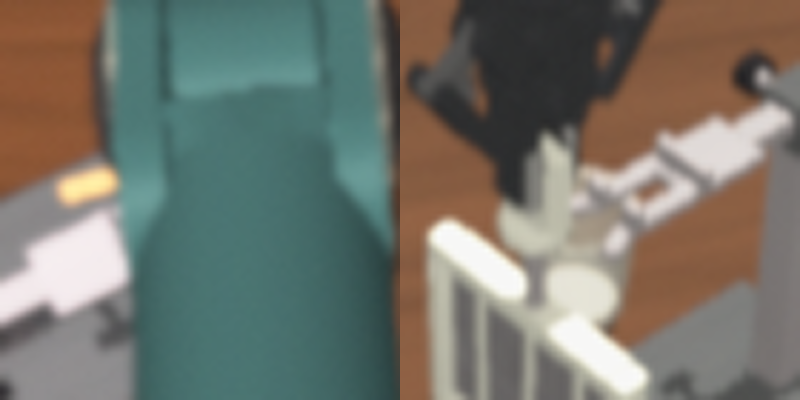

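The neck, about (537,280), is in front of the mouth (600,210), with the collar above the tines. One more depth measurement of the frame's lateral centre.

```bash
python3 - <<'E'
from h import *
s=dict(np.load("scene3.npz"));W=pts(s);a=np.radians(116);d=np.array([np.cos(a),np.sin(a)]);n=np.array([-d[1],d[0]]);o=np.array([.4724,.1292])
hsv=cv2.cvtColor(s["img"],cv2.COLOR_RGB2HSV);wh=(hsv[...,1]<60)&(hsv[...,2]>130)
t=(W[...,:2]-o)@d*1e3;w=(W[...,:2]-o)@n*1e3;z=W[...,2]*1e3
for lo,hi,T in((165,175,12),(140,163,12),(70,160,12),(178,212,10),(224,262,12)):
    m=wh&(z>lo)&(z<hi)&(abs(t+44)<T)&(abs(w)<85); x=np.sort(w[m]); print(lo,hi,m.sum(),"w",x[:4].round(1),x[-4:].round(1),"mid",(x[1]+x[-2])/2,"t",np.median(t[m]))
E
```

```text
165 175 251 w [-71.  -70.8 -70.5 -70.5] [66.3 66.7 66.8 69.3] mid -2.010029670681 t -46.44048847957004
140 163 147 w [-72.5 -72.4 -72.2 -72.2] [66.6 66.9 68.1 68.3] mid -2.168426518053714 t -50.488570073177854
70 160 444 w [-72.5 -72.4 -72.4 -72.2] [68.1 68.3 69.1 69.4] mid -1.6530617969617154 t -48.62802048868135
178 212 29 w [-6.4 -6.3 -5.8 -5.6] [-1.3 -0.6  0.1  0.7] mid -3.106572297868285 t -47.26756870068465
224 262 74 w [-20.5 -19.9 -19.  -18.9] [-2.5  1.   5.5 10.7] mid -7.22825817278874 t -49.3519382278066
```

Request:
move_arm([
  [-0.006,-0.03,0,0,0,0],
  [-0.006,-0.06,0,0,0,0],
  [-0.006,-0.09,0,0,0,0],
  [-0.006,-0.12,0,0,0,0],
  [-0.006,-0.145,0,0,0,0],
])

```text
time_s: 8.5
eef_pos: [0.478, 0.1167, 0.2467]
tcp_rot: [[0.899, 0.439, -0.0], [0.439, -0.899, 0.0], [0.0, -0.0, -1.0]]
contact_force: [-0.1, 0.4, -2.8]
gripper_width: 0.131
finger_force: 58.8
```

Request:
move_arm([
  [0,-0.01,0,0,0,0],
  [0,-0.02,0,0,0,0],
  [0,-0.03,0,0,0,0],
  [0,-0.03,0,0,0,0],
  [0,-0.03,0,0,0,0],
])

```text
time_s: 9.0
eef_pos: [0.4758, 0.1212, 0.2467]
tcp_rot: [[0.899, 0.438, 0.0], [0.438, -0.899, -0.0], [0.0, 0.0, -1.0]]
contact_force: [-0.9, 0.0, -3.5]
gripper_width: 0.131
finger_force: 58.8
```

```bash
python3 st.py
```

```text
time 9.0 t -8.70 w 0.45 z 246.72 yaw -64.04 Ft 0.39 Fw 0.77 Fz -3.48 M [ 0.0086  0.0244 -0.0422]
```

No contact yet. Proceeding in 1 mm rows.

Request:
move_arm([
  [0,-0.005,0,0,0,0],
  [0,-0.01,0,0,0,0],
  [0,-0.015,0,0,0,0],
  [0,-0.02,0,0,0,0],
  [0,-0.02,0,0,0,0],
])

```text
time_s: 9.5
eef_pos: [0.4739, 0.1251, 0.2467]
tcp_rot: [[0.899, 0.438, -0.0], [0.438, -0.899, 0.0], [0.0, -0.0, -1.0]]
contact_force: [-0.3, -0.2, -2.3]
gripper_width: 0.132
finger_force: 58.8
```

Request:
move_arm([
  [0,-0.005,0,0,0,0],
  [0,-0.01,0,0,0,0],
  [0,-0.015,0,0,0,0],
  [0,-0.02,0,0,0,0],
  [0,-0.02,0,0,0,0],
])

```text
time_s: 10.0
eef_pos: [0.4722, 0.1287, 0.2467]
tcp_rot: [[0.899, 0.438, 0.0], [0.438, -0.899, 0.0], [0.0, -0.0, -1.0]]
contact_force: [-0.3, 0.9, -3.2]
gripper_width: 0.129
finger_force: 58.8
```

```bash
python3 st.py
```

```text
time 10.0 t -0.37 w 0.42 z 246.69 yaw -64.01 Ft 0.95 Fw -0.10 Fz -3.17 M [-0.0247  0.0311 -0.0298]
```

Request:
move_arm([
  [0,-0.005,0,0,0,0],
  [0,-0.01,0,0,0,0],
  [0,-0.015,0,0,0,0],
  [0,-0.02,0,0,0,0],
  [0,-0.025,0,0,0,0],
])

```text
time_s: 10.5
eef_pos: [0.47, 0.1331, 0.2467]
tcp_rot: [[0.899, 0.438, -0.0], [0.438, -0.899, 0.0], [-0.0, -0.0, -1.0]]
contact_force: [-0.4, 0.6, -2.8]
gripper_width: 0.129
finger_force: 58.8
```

Request:
move_arm([
  [0,-0.005,0,0,0,0],
  [0,-0.01,0,0,0,0],
  [0,-0.015,0,0,0,0],
  [0,-0.02,0,0,0,0],
  [0,-0.025,0,0,0,0],
])

```text
time_s: 11.0
eef_pos: [0.4678, 0.1375, 0.2467]
tcp_rot: [[0.899, 0.438, 0.0], [0.438, -0.899, -0.0], [0.0, 0.0, -1.0]]
contact_force: [-0.4, 0.1, -2.5]
gripper_width: 0.133
finger_force: 58.8
```

```bash
python3 st.py
```

```text
time 11.0 t 9.51 w 0.45 z 246.68 yaw -64.03 Ft 0.27 Fw 0.35 Fz -2.51 M [-0.0012 -0.0152 -0.0673]
```

Request:
move_arm([
  [0,-0.005,0,0,0,0],
  [0,-0.01,0,0,0,0],
  [0,-0.015,0,0,0,0],
  [0,-0.02,0,0,0,0],
  [0,-0.025,0,0,0,0],
])

```text
time_s: 11.5
eef_pos: [0.4656, 0.1421, 0.2467]
tcp_rot: [[0.899, 0.438, 0.0], [0.438, -0.899, 0.0], [0.0, 0.0, -1.0]]
contact_force: [-0.6, 0.1, -2.3]
gripper_width: 0.13
finger_force: 58.8
```

Request:
move_arm([
  [0,-0.005,0,0,0,0],
  [0,-0.01,0,0,0,0],
  [0,-0.015,0,0,0,0],
  [0,-0.02,0,0,0,0],
  [0,-0.025,0,0,0,0],
])

```text
time_s: 12.0
eef_pos: [0.4635, 0.1466, 0.2467]
tcp_rot: [[0.899, 0.438, 0.0], [0.438, -0.899, 0.0], [0.0, 0.0, -1.0]]
contact_force: [-0.5, 0.4, -3.0]
gripper_width: 0.131
finger_force: 58.8
```

Request:
move_arm([
  [0,-0.005,0,0,0,0],
  [0,-0.01,0,0,0,0],
  [0,-0.015,0,0,0,0],
  [0,-0.02,0,0,0,0],
  [0,-0.025,0,0,0,0],
])

```text
time_s: 12.5
eef_pos: [0.4613, 0.151, 0.2467]
tcp_rot: [[0.899, 0.438, 0.0], [0.438, -0.899, 0.0], [0.0, 0.0, -1.0]]
contact_force: [-0.7, -0.2, -3.0]
gripper_width: 0.129
finger_force: 58.8
```

```bash
python3 st.py
```

```text
time 12.5 t 24.50 w 0.42 z 246.71 yaw -64.03 Ft 0.13 Fw 0.66 Fz -3.04 M [-0.0618 -0.0175 -0.0293]
```

Request:
move_arm([
  [0,-0.005,0,0,0,0],
  [0,-0.01,0,0,0,0],
  [0,-0.015,0,0,0,0],
  [0,-0.015,0,0,0,0],
])

```text
time_s: 12.9
eef_pos: [0.4599, 0.1538, 0.2467]
tcp_rot: [[0.899, 0.438, 0.0], [0.438, -0.899, 0.0], [0.0, -0.0, -1.0]]
contact_force: [0.0, -0.0, -2.7]
gripper_width: 0.133
finger_force: 58.8
```

Request:
move_arm([
  [0,-0.005,0,0,0,0],
  [0,-0.0075,0,0,0,0],
  [0,-0.0075,0,0,0,0],
])

```text
time_s: 13.2
eef_pos: [0.4593, 0.1551, 0.2467]
tcp_rot: [[0.899, 0.438, 0.0], [0.438, -0.899, 0.0], [0.0, -0.0, -1.0]]
contact_force: [0.0, 0.6, -2.8]
gripper_width: 0.13
finger_force: 58.8
```

```bash
python3 st.py
```

```text
time 13.2 t 29.01 w 0.41 z 246.70 yaw -64.02 Ft 0.56 Fw -0.29 Fz -2.79 M [0.0156 0.0136 0.0054]
```

Contact will show as force along -t, i.e. +x and -y in the world. I'll go on at 1 mm per call and stop when it shows.

Request:
move_arm([
  [0,-0.003,0,0,0,0],
  [0,-0.005,0,0,0,0],
  [0,-0.005,0,0,0,0],
])

```text
time_s: 13.5
eef_pos: [0.4588, 0.156, 0.2467]
tcp_rot: [[0.899, 0.438, 0.0], [0.438, -0.899, 0.0], [0.0, -0.0, -1.0]]
contact_force: [0.6, 0.4, -2.7]
gripper_width: 0.129
finger_force: 58.8
```

Request:
move_arm([
  [0,-0.003,0,0,0,0],
  [0,-0.005,0,0,0,0],
  [0,-0.005,0,0,0,0],
])

```text
time_s: 13.8
eef_pos: [0.4584, 0.1569, 0.2467]
tcp_rot: [[0.899, 0.438, 0.0], [0.438, -0.899, -0.0], [0.0, 0.0, -1.0]]
contact_force: [-0.4, 0.1, -2.6]
gripper_width: 0.132
finger_force: 58.8
```

Request:
move_arm([
  [0,-0.003,0,0,0,0],
  [0,-0.005,0,0,0,0],
  [0,-0.005,0,0,0,0],
])

```text
time_s: 14.1
eef_pos: [0.458, 0.1578, 0.2467]
tcp_rot: [[0.899, 0.438, 0.0], [0.438, -0.899, 0.0], [0.0, -0.0, -1.0]]
contact_force: [-0.0, -0.3, -2.1]
gripper_width: 0.131
finger_force: 58.8
```

Request:
move_arm([
  [0,-0.003,0,0,0,0],
  [0,-0.005,0,0,0,0],
  [0,-0.005,0,0,0,0],
])

```text
time_s: 14.4
eef_pos: [0.4575, 0.1587, 0.2467]
tcp_rot: [[0.899, 0.438, 0.0], [0.438, -0.899, 0.0], [0.0, -0.0, -1.0]]
contact_force: [-0.2, -0.1, -2.7]
gripper_width: 0.129
finger_force: 58.8
```

Request:
move_arm([
  [0,-0.003,0,0,0,0],
  [0,-0.005,0,0,0,0],
  [0,-0.005,0,0,0,0],
])

```text
time_s: 14.7
eef_pos: [0.4572, 0.1593, 0.2467]
tcp_rot: [[0.899, 0.438, 0.0], [0.438, -0.899, -0.0], [0.0, 0.0, -1.0]]
contact_force: [0.6, -0.6, -2.2]
gripper_width: 0.135
finger_force: 58.8
```

Request:
move_arm([
  [0,-0.003,0,0,0,0],
  [0,-0.005,0,0,0,0],
  [0,-0.005,0,0,0,0],
])

```text
time_s: 15.0
eef_pos: [0.4569, 0.1599, 0.2467]
tcp_rot: [[0.899, 0.438, 0.0], [0.438, -0.899, -0.001], [0.0, 0.001, -1.0]]
contact_force: [1.9, -2.4, -3.2]
gripper_width: 0.129
finger_force: 58.8
```

```bash
python3 st.py
```

```text
time 15.0 t 34.39 w 0.44 z 246.70 yaw -64.05 Ft -3.00 Fw -0.62 Fz -3.25 M [-0.6619 -0.3474 -0.0175]
```

Contact at t about 33.7, which agrees with the seat seen at about 25–27. Backing off 7 mm from contact, then lowering.

Request:
move_arm([
  [0,0.01,0,0,0,0],
  [0,0.02,0,0,0,0],
  [0,0.03,0,0,0,0],
  [0,0.0415,0,0,0,0],
  [0,0.0415,0,0,0,0],
])

```text
time_s: 15.5
eef_pos: [0.4604, 0.1527, 0.2467]
tcp_rot: [[0.899, 0.438, 0.0], [0.438, -0.899, 0.0], [0.0, -0.0, -1.0]]
contact_force: [0.1, -0.3, -2.9]
gripper_width: 0.135
finger_force: 58.8
```

Request:
move_arm([
  [0,0,0.01,0,0,0],
  [0,0,0.02,0,0,0],
  [0,0,0.03,0,0,0],
  [0,0,0.04,0,0,0],
  [0,0,0.04,0,0,0],
])

```text
time_s: 16.0
eef_pos: [0.4601, 0.1529, 0.2383]
tcp_rot: [[0.899, 0.438, -0.001], [0.438, -0.899, -0.0], [-0.001, 0.0, -1.0]]
contact_force: [-0.3, -0.3, -3.4]
gripper_width: 0.13
finger_force: 58.8
```

```bash
python3 st.py; python3 - <<'E'
from h import *
c=cam("scene"); np.savez("scene4.npz",**c)
u,v=map(int,proj(c,[.46,.153,.20])); i=c["img"][v-45:v+45,u-60:u+60]; cv2.imwrite("pics/h4.png",cv2.resize(i,(800,600),interpolation=2)[:,:,::-1])
E
```

```text
time 16.0 t 26.68 w 0.63 z 238.32 yaw -64.03 Ft -0.11 Fw 0.38 Fz -3.36 M [-0.0883 -0.0306  0.0246]
```

View pics/h4.png

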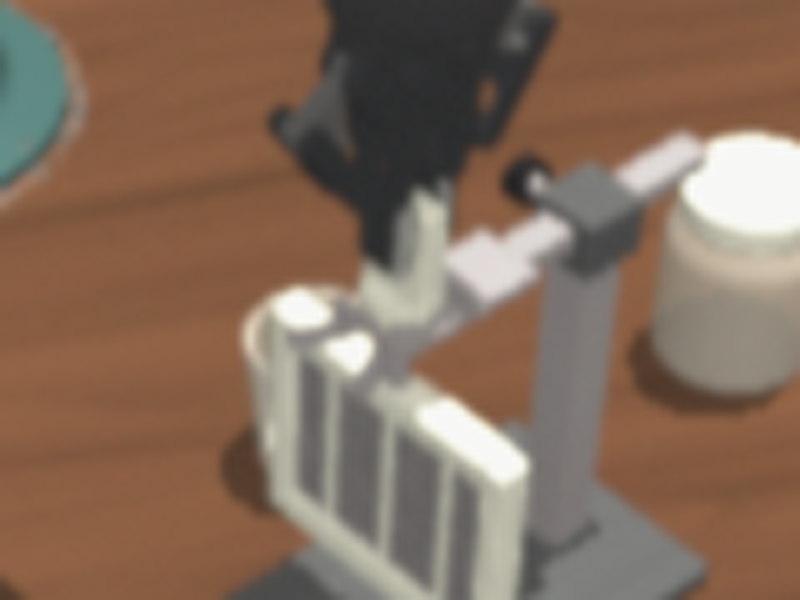

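The picture shows the neck in the slot at about (395,350) and the collar just above the fork, ahead of the ridge at (460,315). The collar is already below lip height with no contact, so I'll lower it gently.

Request:
move_arm([
  [0,0,0.004,0,0,0],
  [0,0,0.008,0,0,0],
  [0,0,0.012,0,0,0],
  [0,0,0.016,0,0,0],
  [0,0,0.02,0,0,0],
])

```text
time_s: 16.55
eef_pos: [0.4603, 0.1529, 0.2346]
tcp_rot: [[0.899, 0.438, 0.0], [0.438, -0.899, -0.0], [0.0, 0.0, -1.0]]
contact_force: [-0.2, -0.8, -3.2]
gripper_width: 0.127
finger_force: 58.8
```

Request:
move_arm([
  [0,0,0.003,0,0,0],
  [0,0,0.006,0,0,0],
  [0,0,0.008,0,0,0],
  [0,0,0.008,0,0,0],
])

```text
time_s: 16.95
eef_pos: [0.4603, 0.1529, 0.233]
tcp_rot: [[0.899, 0.438, -0.0], [0.438, -0.899, -0.0], [-0.0, 0.0, -1.0]]
contact_force: [-0.1, 0.5, -3.3]
gripper_width: 0.134
finger_force: 58.8
```

```bash
python3 st.py
```

```text
time 16.95 t 26.63 w 0.46 z 233.03 yaw -64.03 Ft 0.51 Fw -0.15 Fz -3.30 M [-0.0259  0.0011 -0.0233]
```

Collar is now estimated at 0.2014. Continuing.

Request:
move_arm([
  [0,0,0.003,0,0,0],
  [0,0,0.005,0,0,0],
  [0,0,0.005,0,0,0],
])

```text
time_s: 17.25
eef_pos: [0.4603, 0.1529, 0.2321]
tcp_rot: [[0.899, 0.438, -0.0], [0.438, -0.899, -0.0], [-0.0, 0.0, -1.0]]
contact_force: [0.1, 0.8, -2.7]
gripper_width: 0.132
finger_force: 58.8
```

Request:
move_arm([
  [0,0,0.003,0,0,0],
  [0,0,0.005,0,0,0],
  [0,0,0.005,0,0,0],
])

```text
time_s: 17.55
eef_pos: [0.4604, 0.153, 0.2311]
tcp_rot: [[0.899, 0.438, 0.0], [0.438, -0.899, 0.0], [0.0, 0.0, -1.0]]
contact_force: [-0.2, -0.7, -1.7]
gripper_width: 0.128
finger_force: 58.8
```

Request:
move_arm([
  [0,0,0.002,0,0,0],
  [0,0,0.004,0,0,0],
  [0,0,0.004,0,0,0],
  [0,0,0.004,0,0,0],
])

```text
time_s: 17.95
eef_pos: [0.4604, 0.153, 0.2305]
tcp_rot: [[0.899, 0.438, 0.0], [0.438, -0.899, 0.0], [0.0, -0.0, -1.0]]
contact_force: [-0.5, 0.4, -0.4]
gripper_width: 0.128
finger_force: 59.1
```

```bash
python3 st.py
```

```text
time 17.95 t 26.62 w 0.35 z 230.46 yaw -64.03 Ft 0.54 Fw 0.25 Fz -0.42 M [-0.0749  0.1486  0.0036]
```

Request:
move_arm([
  [0,0,0.002,0,0,0],
  [0,0,0.002,0,0,0],
  [0,0,0.002,0,0,0],
  [0,0,0.002,0,0,0],
])

```text
time_s: 18.35
eef_pos: [0.4604, 0.153, 0.23]
tcp_rot: [[0.899, 0.438, 0.0], [0.438, -0.899, 0.0], [0.0, 0.0, -1.0]]
contact_force: [-1.1, -0.6, 1.1]
gripper_width: 0.128
finger_force: 59.3
```

Request:
move_arm([
  [0,0,0,0,0,0],
  [0,0,0,0,0,0],
  [0,0,0,0,0,0],
  [0,0,0,0,0,0],
], jaw=0.3)

```text
time_s: 18.75
eef_pos: [0.4604, 0.153, 0.2299]
tcp_rot: [[0.899, 0.438, 0.0], [0.438, -0.899, 0.0], [0.0, 0.0, -1.0]]
contact_force: [-0.1, -0.8, 0.5]
gripper_width: 0.348
finger_force: 0.0
```

```bash
python3 st.py; python3 - <<'E'
from h import *
c=cam("scene"); np.savez("scene5.npz",**c)
u,v=map(int,proj(c,[.46,.153,.20])); i=c["img"][v-45:v+45,u-60:u+60]; cv2.imwrite("pics/h5.png",cv2.resize(i,(800,600),interpolation=2)[:,:,::-1])
E
```

```text
time 18.75 t 26.63 w 0.36 z 229.88 yaw -64.03 Ft -0.69 Fw 0.44 Fz 0.45 M [-0.0387  0.0129 -0.0491]
```

View pics/h5.png

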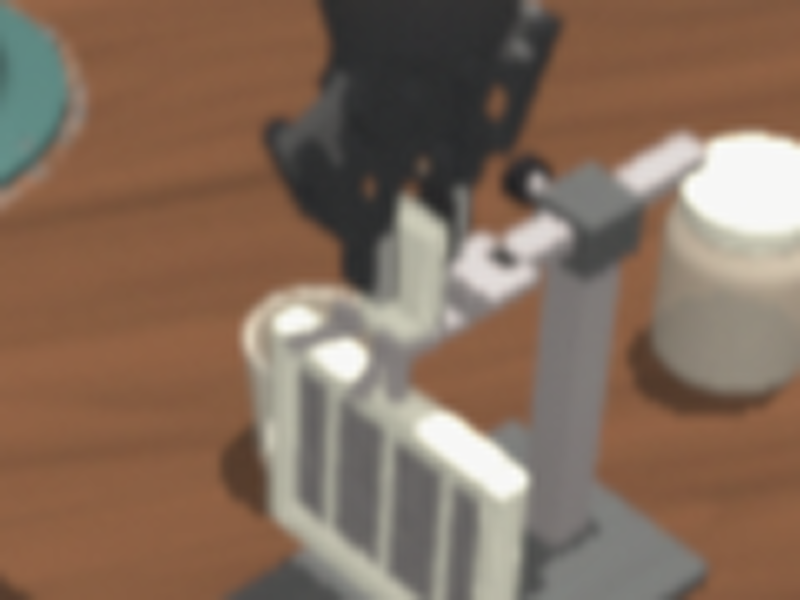

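The screen stays upright on the fork, grip at about (420,260), and the fingers are clear on both sides. Now opening fully and lifting straight up.

Request:
move_arm([
  [0,0,-0.05,0,0,0],
  [0,0,-0.12,0,0,0],
  [0,0,-0.25,0,0,0],
  [0,0,-0.4,0,0,0],
  [0,0,-0.5,0,0,0],
], jaw=0)

```text
time_s: 19.3
eef_pos: [0.461, 0.1529, 0.3326]
tcp_rot: [[0.899, 0.438, 0.002], [0.438, -0.899, 0.001], [0.003, -0.0, -1.0]]
contact_force: [-0.2, 0.4, -0.1]
gripper_width: 0.497
finger_force: 0.0
```

Request:
move_arm([
  [0,0,0,0,0,0],
  [0,0,0,0,0,0],
  [0,0,0,0,0,0],
  [0,0,0,0,0,0],
  [0,0,0,0,0,0],
])

```text
time_s: 19.8
eef_pos: [0.46, 0.1528, 0.3292]
tcp_rot: [[0.899, 0.438, -0.001], [0.438, -0.899, -0.001], [-0.001, 0.0, -1.0]]
contact_force: [-0.2, -1.1, -0.2]
gripper_width: 0.504
finger_force: 0.0
```

```bash
python3 - <<'E'
from h import *
c=cam("scene"); W=pts(c)
u,v=map(int,proj(c,[.46,.153,.20])); i=c["img"][v-45:v+45,u-60:u+60]; cv2.imwrite("pics/h6.png",cv2.resize(i,(800,600),interpolation=2)[:,:,::-1])
z=W[...,2]; g=(abs(W[...,0]-.461)<.025)&(abs(W[...,1]-.152)<.025)&(z>.216)&(z<.29); print(W[g].mean(0),z[g].max())
E
```

```text
[0.46531253 0.15074682 0.23737476] 0.2542818817364976
```

View pics/h6.png

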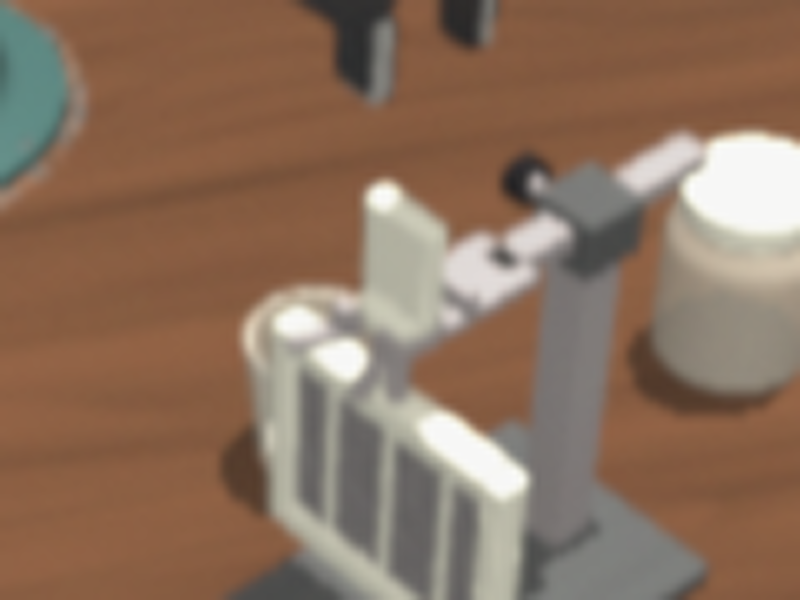

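The screen hangs upright on the fork with its top at about 0.253 m, so the collar is at about 0.2 m, and the gripper is clear. Handing in.

```bash
python3 -c "
from bench import ctrl
print(ctrl.close_job())"
```

```text
the job is handed in; nothing more can be done
None
```

The lint screen with the round collar hangs on the fork hook, upright and let go, and I handed the job in at about 20 s; the hand-in returned no verdict.

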